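# Load the bench air punch and push its guard shut until it latches

## Robot

A 6-joint arm with a two-finger parallel gripper is mounted at the origin on a cart in front of the work surface, level with it; the furniture and walls round the work are solid. World frame = base frame: x ahead of the robot, y to its left, z up, the work surface at z = 0. Lengths are in mm, angles in rad, forces in N, time in s.
With the tool pointing down it reaches from about 350 to 875 mm from the base axis. Payload 4.2 kg.
Tool frame: the origin (TCP) lies at the very end of the fingers, on their centre line; the grasp point (between the pads) lies 19 mm behind it (pinch_z is the distance from the TCP to the grasp point, in mm); z points along the fingers, y is the line along which they close (so a half turn about z gives the same grasp; the last joint's range is limited). The gripper opens to 85 mm and grips with 20 to 120 N. Pads are 22 mm wide; open, the fingers measure 114 mm over their backs; the gripper's body (76 mm by 85 mm) begins 54 mm behind the grasp point. The pads swing forward as they close: fully open they stand 13 mm farther back than shut.
Start: joints at [-0.951, 0.385, 0.008, 0, -1.194, -0.259], TCP at [220.653, -584.732, 211.012] pointing down, gripper open.
Joint ranges: [-3.14, 3.14], [-1.21, 2.06], [-1.07, 1.41], [-3.16, 2.05], [-2.99, -0.16], [-3.1, 3.1]. Speed limits (rad/s): [2.79, 2.79, 3.14, 3.14, 3.14, 3.14].

## Interface

Orientations are given as a unit quaternion [x, y, z, w].
In Python, from bench import * gives the robot as it stands.
- The arm moves only by the tool arm_command, never from a script. Its argument "steps" is one flat list of numbers, 4 for each row, row after row: the shift along the tool's x, y, z in m, then the turn about the tool's z in rad. In form: [tx, ty, tz, roll, tx, ty, tz, roll, ...]. A call has 1 to 20 rows; each row shifts and turns the commanded pose from where the row before left it, along the tool's axes as they then stand; what a row does not reach is not made up. A row lasts 1/8 s, in which the tool goes at most 62.5 mm and 10.7 degrees, less where a joint would pass 70% of its speed; a pose out of reach is approached as far as the arm can. A call with a gripper value outside its range is refused whole. "grip" is the finger opening in m, from 0 to 0.0854, set as the call begins (left out, the last holds). The fingers move at their own pace and stop on an object; the grip force is fixed at half the most. Time passes only in rows, so rows that do not move let the fingers close. It gives the time, the measured TCP pose, the force, the opening and the grip force at its end, in the units of the state.
- read_state(): the state, without advancing time (a new reading comes with each control period).
- get_image(name): name is "scene" or "top"; returns the picture (420x560x3 uint8, red, green, blue); there is no depth.
- get_calibration(name): a dict with "camera_matrix" (3x3 intrinsics, pixels), "k1" (the pictures are not rectified: a ray, as slopes to the right and down, at radius r is drawn at 1 + k1 r^2 times it, then the intrinsics apply), "cam_to_world" (4x4, takes a point from camera to world coordinates). Camera axes: x right, y down, z forward; pixel columns grow to the right and rows downward; lengths in mm; the calibration is good to about 2 mm. A picture is of the moment at which its call begins. get_calibration takes no time and is no camera call.
- job_done(): hands the job in; it is judged then, once.
The state is a dict: "clock": time; "joints": joint angles; "joint_vel": joint speeds; "joint_efforts": joint torques, N m; "position": TCP position; "ee_rot": TCP orientation; "contact_force": force on the tool from outside, world axes, zero at the start; "wrist_torque": the same for the moment, N m; "gripper_width": finger opening in mm; "grasp_force": force on a finger pad.
Only numpy, scipy, OpenCV 4.12 (cv2) and the standard library are available. Lean on these libraries where they do the work, as an engineer would, in place of code of your own. Each camera call takes 0.05 s, during which the arm holds its last target. There are 200 camera calls.

## Task

Load the bench air punch: set the iron pipe coupling gently, upright and fully down, in the round nest. Then slide the clear guard over it and press it home until the spring latch clicks down behind the guard's roller and holds it shut by itself; push firmly, but do not slam it or force it against its stop. Leave the other fittings standing where they are.

Things in the scene. Friction and masses are not known exactly. Their poses are not given: they have to be found in the camera images.
- punch: Bed of the air punch, fixed: grey plate 160 x 500 mm, top 22 mm above the bench, two steel rails along y. Origin on the bench; x points away from the robot, y left along the rails (yaw up to 0.2). A bulkhead (115 mm high with its latch) with the air cylinder stands across its right end, 150 mm to -y; it is clamped in slots up to 15 mm either way in y, so where the guard comes home varies as much.
- nest (a point): Centre of the floor of the round nest: recess 47 mm wide, 10 mm deep in a steel plate, floor 30 mm and plate top 40 mm above the bench; y -60 mm from the bed's origin, axes as the bed's. Rails and all at its +-x sides are lower than 50 mm. The punch tip is 50 to 80 mm to its -y (55 mm above the bench), the open guard's edge over 50 mm to its +y.
- handle (a point): Middle of the bar of the guard's bow handle: black bar 13 mm thick, 84 mm long along the bed's x, centre 131 mm above the bench, 33 mm above the roof, so fingers fit behind or round it from above. Moves with the guard, axes as the bed's. The guard is a clear tunnel 130 mm long in y and 156 mm wide, roof 98 mm above the bench, handle over its middle.
- guard (a joint): How far the guard is open (m) along the bed's +y: 0.13 to 0.16 at first; push to -y; latched -0.017 to 0.017. Runs with 1 to 2 N; over the last 17 mm buffers push back 2.5 to 5 N and the latch must be lifted, 12 to 17 N in all; then it clicks down and a firm stop follows 2 to 3 mm on. Not clicked, the buffers push it 10 mm back out. Over 35 N bends it.
- latch (a joint): Angle (rad) of the spring latch, a steel hook on top of the bulkhead that swings up over the roller on the guard's leading edge (106 mm above the bench): 0 hanging down, no roller under it; rises to about 0.23 as the roller passes; about 0.09 when it has dropped behind the roller and holds the guard.
- coupling: Pipe coupling to be loaded: rust-brown iron sleeve with a thick band at each end, 44 mm across and 38 mm high, standing upright on the bench, 0.1 to 0.23 kg. Origin at the centre of its underside, z up. Seated, its top is 68 mm above the bench.
- pipe_nipple: Galvanised pipe nipple, threaded at both ends, 34 mm across and 58 mm high, standing on the bench; not to be used. Origin at the centre of its underside.
- brass_union: Brass union with two hexagons, 28 x 32 mm, 34 mm high, standing on the bench; not to be used. Origin at the centre of its underside.
Not all that is in view belongs to the job. Leave any pink look-alike of the coupling alone.

How it is judged:
By the outcome, as a careful person would: the job done as asked, in the order asked, and still so for the second after the job is handed in, with the robot touching nothing.
It also fails if it takes over 61 s, if anything falls off the work surface, if the arm or the gripper's body presses on something with over 40 N, if the wrist force passes 120 N, or if a joint passes its speed limit or range.

## Working session

There is one attempt and no reset: what is moved stays moved. The work goes in short steps, Python scripts to look and compute and a tool call to move; the robot and the scene stay as the last step left them, time stands still between calls to the robot, and variables do not carry over. Pictures are saved under pics/ and viewed, at most 10 in all, crops included, and the job is handed in when it is done.

Besides the shell and the picture viewer there is one more tool, called after ">>>" as name(argument=value, ...), one argument or row to a line, values as JSON. arm_command: Moves the arm, as the interface text tells. Its arguments: {"type":"object","properties":{"steps":{"type":"array","items":{"type":"number"}},"grip":{"type":"number"}},"required":["steps"]}

```bash
mkdir -p pics; cat > h.py <<'E'
from bench import *
import numpy as np, cv2
def snap(n,f,crop=None,s=1):
    im=get_image(n)[:,:,::-1]
    if crop: x0,y0,x1,y1=crop; im=im[y0:y1,x0:x1]
    cv2.imwrite('pics/'+f,cv2.resize(im,None,fx=s,fy=s,interpolation=cv2.INTER_CUBIC))
def ray(n,u,v):
    c=get_calibration(n);K=np.array(c["camera_matrix"]);T=np.array(c["cam_to_world"])
    d=np.array([(u-K[0,2])/K[0,0],(v-K[1,2])/K[1,1]]);s=d.copy()
    for _ in range(30): s=d/(1+c["k1"]*(s@s))
    return T[:3,3],T[:3,:3]@np.array([s[0],s[1],1])
def at(n,u,v,z):
    o,d=ray(n,u,v); return o+d*(z-o[2])/d[2]
def proj(n,p):
    c=get_calibration(n);K=np.array(c["camera_matrix"]);T=np.array(c["cam_to_world"])
    q=T[:3,:3].T@(np.array(p,float)-T[:3,3]);s=q[:2]/q[2];s=s*(1+c["k1"]*(s@s))
    return K[0,0]*s[0]+K[0,2],K[1,1]*s[1]+K[1,2]
E
python3 - <<'E'
from h import *
snap("top","t0.png",s=1.42);snap("scene","s0.png",s=1.42)
for n in("top","scene"):print(np.round(get_calibration(n)["cam_to_world"],3).tolist(),get_calibration(n)["camera_matrix"])
s=read_state();print(s["ee_rot"],s["position"])
E
```

```text
[[0.028, -0.977, 0.21, 215.816], [-1.0, -0.028, 0.005, -14.295], [0.001, -0.21, -0.978, 1419.83], [0.0, 0.0, 0.0, 1.0]] [[502.35920538   0.         276.10540578]
 [  0.         502.35920538 208.2666902 ]
 [  0.           0.           1.        ]]
[[-0.726, -0.516, 0.455, 94.246], [-0.688, 0.525, -0.501, 455.956], [0.019, -0.677, -0.736, 744.356], [0.0, 0.0, 0.0, 1.0]] [[381.09162209   0.         279.68190513]
 [  0.         381.09162209 206.72775454]
 [  0.           0.           1.        ]]
[-1.79356144e-01  9.83783694e-01  9.77093842e-04 -2.49637966e-04] [ 220.45934414 -584.21580818  210.00934086]
```

View pics/t0.png

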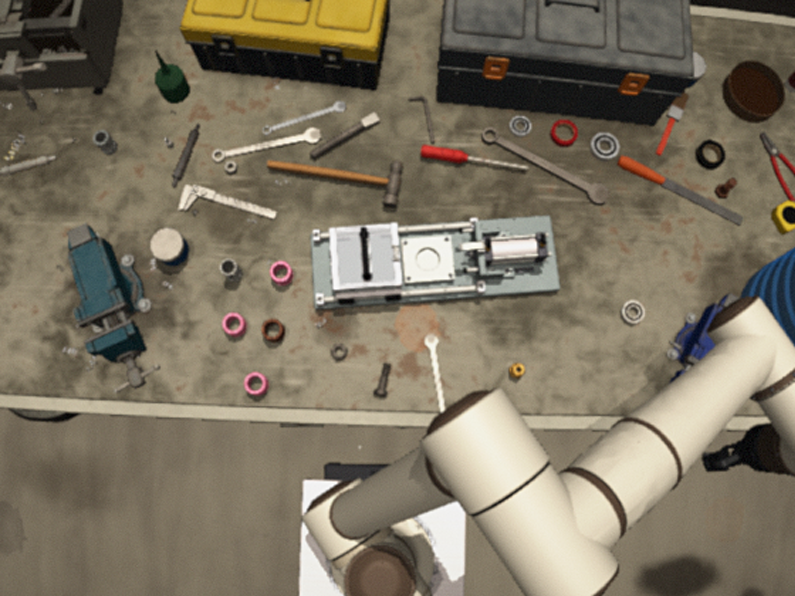

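View pics/s0.png

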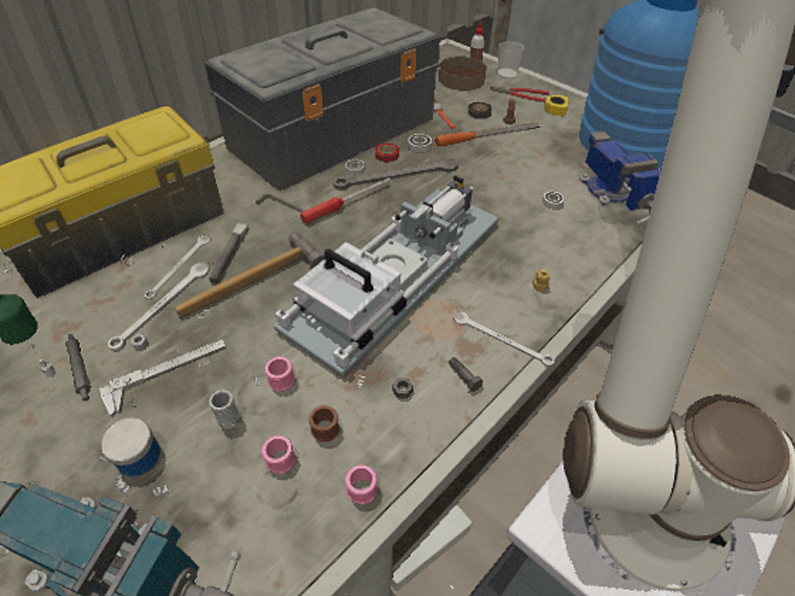

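The top view (1.42x) shows these possible couplings:
- The rust-brown sleeve at (272,330).
- Pink look-alikes at (280,272), (234,323) and (256,384).
- A dark nut at (339,352).
- A galvanised nipple at (230,268).

I choose the brown one, which is at (323,422) in the scene view. The nest is at (428,258) and the handle bar at (366,254). Next is a close crop to check this.

```bash
python3 - <<'E'
from h import *
snap("top","t1.png",(150,140,400,290),3.2);snap("scene","s1.png",(140,110,360,350),2.5)
E
```

```text
(no output)
```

View pics/t1.png

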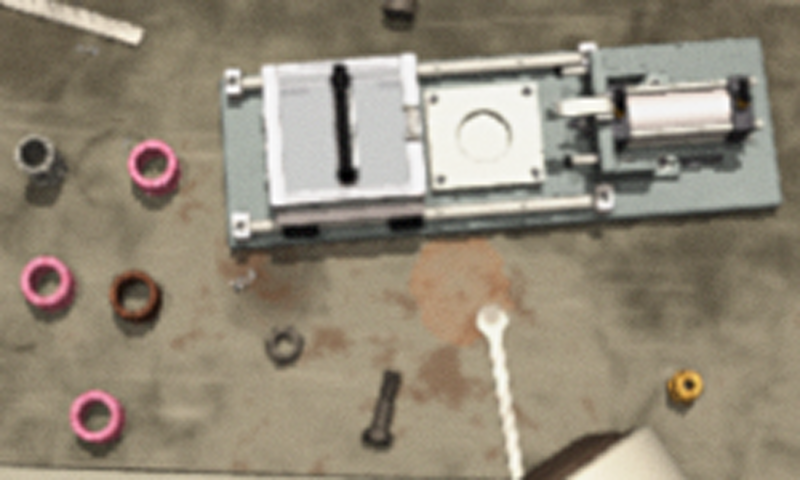

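View pics/s1.png

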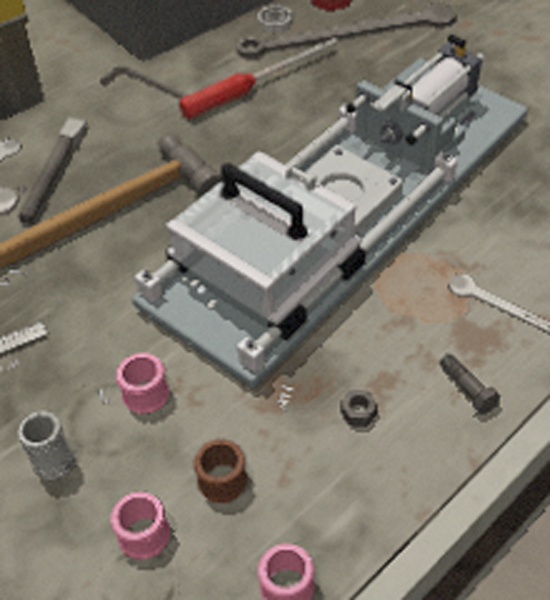

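```bash
cat >> h.py <<'E'
def tc(x,y,z): return at("top",150+x/3.2-.3,140+y/3.2-.3,z)
def sc(x,y,z): return at("scene",140+x/2.5-.3,110+y/2.5-.3,z)
E
python3 - <<'E'
from h import *
r=lambda *a:print(*[np.round(x,1) if not isinstance(x,str) else x for x in a])
r("coup",tc(136,294,38),sc(220,459,38))
r("nest",tc(484,136,40),"plate",tc(484.5,134.5,40))
r("handle ends",tc(342,69,137),tc(347,179,137),sc(229,172,137),sc(299,222,137))
a,b=tc(232,248,22),tc(779,205,22);c=tc(760,38,22);r("bed",a,b,c,(b-c)[:2],np.arctan2((a-b)[0]*-1,(a-b)[1]))
r("roller/guard edge",tc(412,57,98),tc(424,197,98),tc(265,66,98),tc(272,205,98))
r("bulkhead top",tc(596,52,90),tc(603,170,90),"bed yaw rails",tc(240,226,40),tc(604,198,40))
r("punch tip",tc(560,108,55),"nipple",tc(35,155,58),"pinks",tc(153,167,38),tc(47,283,38),tc(97,417,38),"nut",tc(284,345,15))
E
```

```text
coup [438.8 225.2  38. ] [439.5 229.5  38. ]
nest [589.6 -76.1  40. ] plate [591.  -76.6  40. ]
handle ends [617.8  47.6 137. ] [523.6  40.  137. ] [610.9  56.8 137. ] [518.7  56.3 137. ]
bed [485.3 144.7  22. ] [ 538.6 -344.1   22. ] [ 696.  -330.3   22. ] [-157.4  -13.8] 0.1
roller/guard edge [642.5 -10.4  98. ] [519.2 -23.9  98. ] [630.9 115.9  98. ] [508.6 104.1  98. ]
bulkhead top [ 654.7 -170.1   90. ] [ 549.1 -176.2   90. ] bed yaw rails [501.7 136.6  40. ] [ 536.2 -183.2   40. ]
punch tip [ 613.2 -142.3   55. ] nipple [556.7 319.7  58. ] pinks [553.5 217.2  38. ] [446.1 304.9  38. ] [330.1 252.9  38. ] nut [401.   95.3  15. ]
```

```bash
cat >> h.py <<'E'
from scipy.spatial.transform import Rotation as Rn
def plan(*wps):
    s=read_state();p=np.array(s["position"]);R=Rn.from_quat(s["ee_rot"]).as_matrix()
    print("pos",p.round(1),"f",np.round(s["contact_force"],1),"w",round(s["gripper_width"],1),"t",s["clock"],"psi",np.degrees(np.arctan2(R[1,1],R[0,1])).round(2),"ztilt",R[:,2].round(4),"j",np.round(s["joints"],2))
    for w in wps:
        d=R.T@(np.array(w)-p)/1000;print("to",w,"tool d",d.round(4),"len",np.linalg.norm(d).round(3));p=np.array(w)
E
python3 - <<'E'
from h import *
plan((440,-250,211),(439,227,211),(439,227,6))
E
```

```text
pos [ 220.5 -584.4  210.3] f [ 0.2 -0.8 -0.6] w 85.5 t 0.2 psi 110.67 ztilt [-6.0e-04  1.2e-03 -1.0e+00] j [-0.95  0.39  0.01 -0.   -1.19 -0.26]
to (440, -250, 211) tool d [-0.3234  0.2354 -0.0004] len 0.4
to (439, 227, 211) tool d [-0.1674  0.4467  0.0006] len 0.477
to (439, 227, 6) tool d [-0.     -0.0003  0.205 ] len 0.205
```

>>> arm_command(
  steps=[-0.0404,0.0294,0,0,-0.0404,0.0294,0,0,-0.0404,0.0294,0,0,-0.0404,0.0294,0,0,-0.0404,0.0294,0,0,-0.0404,0.0294,0,0,-0.0404,0.0294,0,0,-0.0404,0.0294,0,0,-0.0167,0.0447,0,0,-0.0167,0.0447,0,0,-0.0167,0.0447,0,0,-0.0167,0.0447,0,0,-0.0167,0.0447,0,0,-0.0167,0.0447,0,0,-0.0167,0.0447,0,0,-0.0167,0.0447,0,0,-0.0167,0.0447,0,0,-0.0167,0.0447,0,0],
  grip=0.066,
)

```text
clock: 2.45
position: [438.1, 228.2, 211.1]
ee_rot: [-0.18, 0.984, 0.0, 0.0]
contact_force: [0.8, 0.0, -0.1]
gripper_width: 65.7
grasp_force: 0.0
```

```bash
python3 - <<'E'
from h import *
plan((439,227,60),(439,227,6))
E
```

```text
pos [438.1 228.2 211.1] f [ 0.8  0.  -0.1] w 65.7 t 2.45 psi 110.69 ztilt [ 1.e-04  1.e-04 -1.e+00] j [ 0.81  0.16 -0.3   0.   -1.11 -2.02]
to (439, 227, 60) tool d [-0.0004 -0.0014  0.1511] len 0.151
to (439, 227, 6) tool d [ 0.    -0.     0.054] len 0.054
```

>>> arm_command(
  steps=[0,-0.001,0.04,0,0,0,0.04,0,0,0,0.04,0,0,0,0.03,0,0,0,0.025,0,0,0,0.02,0,0,0,0.01,0,0,0,0,0],
)

```text
clock: 3.45
position: [438.7, 225.5, 5.6]
ee_rot: [-0.179, 0.984, -0.0, -0.0]
contact_force: [0.6, -0.1, 0.6]
gripper_width: 66.0
grasp_force: 0.0
```

>>> arm_command(
  steps=[0,0,0,0,0,0,0,0,0,0,0,0,0,0,0,0,0,0,0,0],
  grip=0.038,
)

```text
clock: 4.08
position: [439.7, 226.3, 7.5]
ee_rot: [-0.18, 0.984, 0.001, 0.001]
contact_force: [-0.1, -1.1, 5.4]
gripper_width: 39.4
grasp_force: 59.9
```

>>> arm_command(
  steps=[0,0,0,0,0,0,0,0,0,0,-0.008,0,0,0,0,-0.164,0,0,0,-0.164,0,0,0,-0.164,0,0,0,-0.164,0,0,0,-0.164,0,0,0,-0.164,0,0,0,-0.164,0,0,0,-0.164,0,0,0,0],
  grip=0.066,
)

```text
clock: 5.58
position: [438.9, 225.8, 14.4]
ee_rot: [0.742, -0.671, 0.0, -0.0]
contact_force: [0.5, -0.3, 0.1]
gripper_width: 65.9
grasp_force: 0.0
```

>>> arm_command(
  steps=[0,0,0,0,0,0,0,0,0,0,0,0,0,0,0,0,0,0,0,0,0,0,0,0],
  grip=0.036,
)

```text
clock: 6.32
position: [439.5, 226.2, 15.0]
ee_rot: [0.742, -0.67, 0.0, -0.001]
contact_force: [-0.2, -0.1, 6.2]
gripper_width: 36.6
grasp_force: 42.6
```

```bash
python3 - <<'E'
from h import *
plan((440,227,200))
snap("top","t2.png",(150,140,400,290),3.2)
snap("scene","s2.png",(140,110,360,350),2.5)
E
```

```text
pos [439.5 226.2  15. ] f [-0.2 -0.1  6.2] w 36.6 t 6.325 psi -174.2 ztilt [ 0.0015  0.001  -1.    ] j [ 0.8   0.41 -0.55  0.   -0.61 -0.7 ]
to (440, 227, 200) tool d [-0.0009 -0.0009 -0.185 ] len 0.185
```

View pics/s2.png

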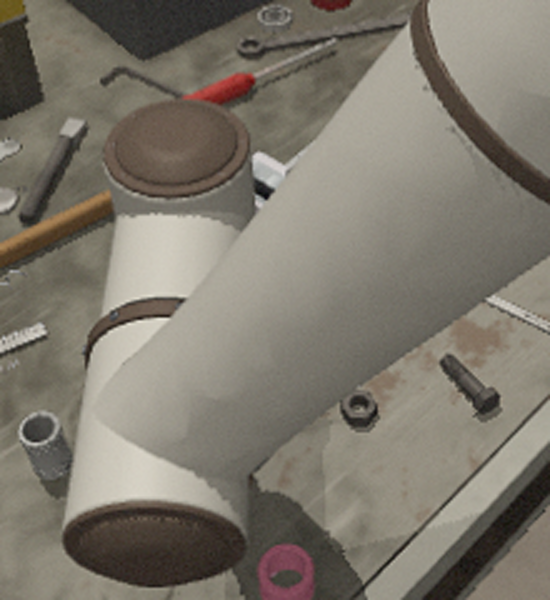

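The forearm hides the gripper in the scene view. The nipple (crop 43,445), the nut and the near pink sleeve are undisturbed. The 36.6 mm opening is lower than expected for a 44 mm sleeve, so I will lift and look.

>>> arm_command(
  steps=[0,0,-0.005,0,0,0,-0.01,0,0,0,-0.03,0,0,0,-0.03,0,0,0,-0.03,0,0,0,-0.03,0,0,0,-0.02,0,0,0,-0.01,0,0,0,0,0],
  grip=0.03,
)

```text
clock: 7.55
position: [438.7, 225.7, 179.3]
ee_rot: [0.742, -0.67, -0.0, -0.0]
contact_force: [0.2, -0.1, -1.4]
gripper_width: 35.4
grasp_force: 60.2
```

```bash
python3 - <<'E'
from h import *
plan((440,227,200))
a=get_image("top")[100:300,130:330,::-1];b=get_image("scene")[130:410,80:360,::-1]
a=cv2.resize(a,(400,400),interpolation=2);b=cv2.resize(b,(400,400),interpolation=2)
cv2.imwrite("pics/c3.png",np.hstack([a,b]))
E
```

```text
pos [438.7 225.7 179.3] f [ 0.2 -0.1 -1.4] w 35.4 t 7.55 psi -174.17 ztilt [ 3.e-04  7.e-04 -1.e+00] j [ 0.8   0.19 -0.36 -0.   -1.03 -0.7 ]
to (440, 227, 200) tool d [-0.0012 -0.0014 -0.0207] len 0.021
```

View pics/c3.png

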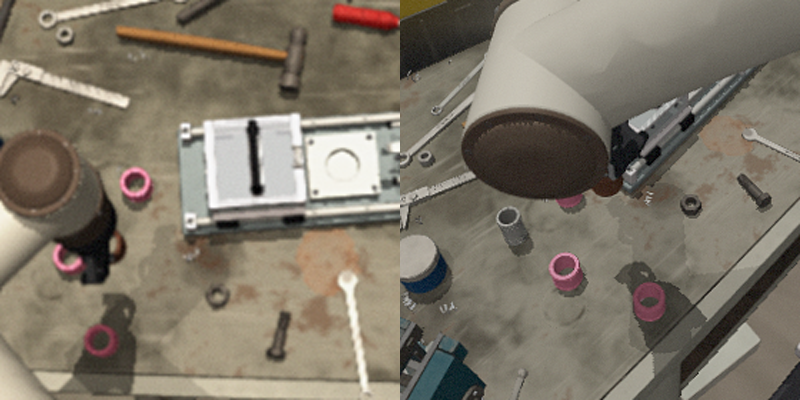

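The coupling is held: it weighs about 1.4 N and shows brown under the fingers at top crop (120,245) and scene crop (607,185). I will carry it over the guard to above the nest and measure there.

```bash
python3 - <<'E'
from h import *
plan((450,220,210),(590,-76,210),(590,-76,130))
E
```

```text
pos [438.2 225.2 178.1] f [-0.   0.2 -1.4] w 35.5 t 7.65 psi -174.18 ztilt [-0.0017 -0.0011 -1.    ] j [ 0.8   0.19 -0.36 -0.   -1.03 -0.7 ]
to (450, 220, 210) tool d [ 0.0064 -0.0112 -0.0319] len 0.034
to (590, -76, 210) tool d [ 3.087e-01 -1.093e-01  1.000e-04] len 0.327
to (590, -76, 130) tool d [-0.0001 -0.0001  0.08  ] len 0.08
```

>>> arm_command(
  steps=[0.006,-0.011,-0.031,0,0.0309,-0.0109,0,0,0.0309,-0.0109,0,0,0.0309,-0.0109,0,0,0.0309,-0.0109,0,0,0.0309,-0.0109,0,0,0.0309,-0.0109,0,0,0.0309,-0.0109,0,0,0.0309,-0.0109,0,0,0.0309,-0.0109,0,0,0.0309,-0.0109,0,0,0,0,0.03,0,0,0,0.03,0,0,0,0.02,0,0,0,0,0,0,0,0,0],
)

```text
clock: 9.65
position: [590.7, -75.5, 130.3]
ee_rot: [0.742, -0.67, 0.0, 0.0]
contact_force: [0.1, -0.3, -0.9]
gripper_width: 35.3
grasp_force: 60.4
```

```bash
python3 - <<'E'
from h import *
plan((590,-76,130))
a=get_image("top")[120:245,240:365,::-1];b=get_image("scene")[80:230,230:380,::-1]
a=cv2.resize(a,(400,400),interpolation=2);b=cv2.resize(b,(400,400),interpolation=2)
cv2.imwrite("pics/c4.png",np.hstack([a,b]))
for z in (110,115):print(z,[np.round(proj(n,(590,-76,z)),1) for n in("top","scene")])
E
```

```text
pos [590.7 -75.5 130.3] f [ 0.1 -0.3 -0.9] w 35.3 t 9.65 psi -174.14 ztilt [ 4.e-04 -4.e-04 -1.e+00] j [ 0.14  0.4  -0.18  0.   -0.99 -0.04]
to (590, -76, 130) tool d [0.0004 0.0008 0.0003] len 0.001
110 [array([302.2, 175.3]), array([277.2, 164.6])]
115 [array([302.3, 174.8]), array([277.2, 163.1])]
```

View pics/c4.png

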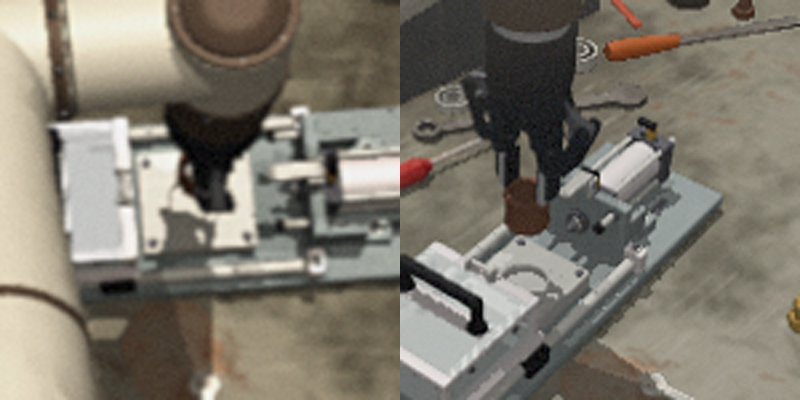

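Top-left crop: the gripper and coupling hang over the plate. Scene crop: the coupling spans x 503–551 and y 180–233, looks upright, and the nest ellipse sits right under it near (527,279). I will fit its outline and measure the nest in the scene view.

```bash
python3 - <<'E'
from h import *
from scipy.optimize import minimize
im=get_image("scene").astype(int);cv2.imwrite("pics/raw_s.png",im[:,:,::-1].astype(np.uint8))
r,g,b=im[...,0],im[...,1],im[...,2]
m=((r>1.6*b)&(r>1.3*g)&(r>45)).astype(np.uint8);m[:140]=0;m[175:]=0;m[:,:262]=0;m[:,296:]=0
ys,xs=np.nonzero(m);print("mask",m.sum(),xs.min(),xs.max(),ys.min(),ys.max())
t=np.linspace(0,2*np.pi,40)
def hull(x,y,z,tx=0,ty=0):
    P=[]
    for h in(0,38):
        for a in t:P.append(proj("scene",(x+22*np.cos(a)+tx*h,y+22*np.sin(a)+ty*h,z+h)))
    return cv2.convexHull(np.array(P,np.float32))
for b0 in (104,108,112,116,120):
    h=hull(590.7,-75.5,b0)[:,0];print(b0,h.min(0).round(1),h.max(0).round(1))
for row in range(143,172):print(row,"".join(str(v) for v in m[row,262:296]))
print("nest scene",at("scene",230+127/2.667,80+279/2.667,40))
cv2.imwrite("pics/c5.png",cv2.resize(im[135:205,245:315,::-1].astype(np.uint8),(600,600),interpolation=2))
E
```

```text
mask 242 270 285 147 167
104 [268.1 149.1] [286.  172.2]
108 [268.1 147.8] [286.1 171. ]
112 [268.1 146.5] [286.1 169.8]
116 [268.1 145.3] [286.2 168.6]
120 [268.1 144. ] [286.2 167.4]
143 0000000000000000000000000000000000
144 0000000000000000000000000000000000
145 0000000000000000000000000000000000
146 0000000000000000000000000000000000
147 0000000000011111111000000000000000
148 0000000000011111111000000000000000
149 0000000001111111111000000000000000
150 0000000001111111111000000000000000
151 0000000011011111111000000000000000
152 0000000010111111111000000000000000
153 0000000011101111110000000000000000
154 0000000011111111011000000000000000
155 0000000011011111111000000000000000
156 0000000011111110111000000000000000
157 0000000001111111111100000000000000
158 0000000011110111111111100000000000
159 0000000011111111111111110000000000
160 0000000011111101111111110000000000
161 0000000011111111111111110000000000
162 0000000011111111111111100000000000
163 0000000011111111111111100000000000
164 0000000011111111111111100000000000
165 0000000001111011111111000000000000
166 0000000000111111111110000000000000
167 0000000000001111111000000000000000
168 0000000000000000000000000000000000
169 0000000000000000000000000000000000
170 0000000000000000000000000000000000
171 0000000000000000000000000000000000
nest scene [588.35547501 -77.30973357  40.        ]
```

View pics/c5.png

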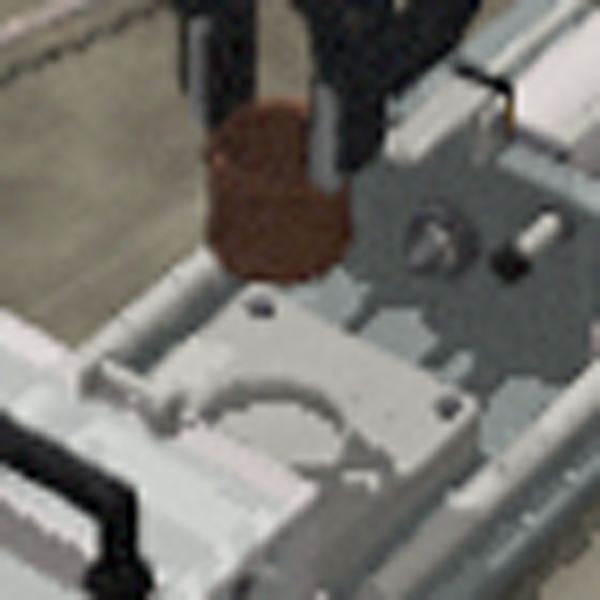

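Scene crop: the coupling hangs upright, x 207–352, y 100–284 (8.57x). The nest rim's left edge is at x≈196 and the top of its back arc at (275,378). The scene fit puts the coupling's underside about 15 mm below the TCP, as expected.

```bash
python3 - <<'E'
from h import *
t=np.linspace(0,2*np.pi,80)
for c in((589.6,-76.1),(591,-76.6),(590.7,-75.5),(588.4,-77.3)):
    P=np.array([proj("scene",(c[0]+23.5*np.cos(a),c[1]+23.5*np.sin(a),40)) for a in t])
    Q=(P+.5-[245,135])*8.571;i=Q[:,1].argmin();print(c,"left",Q[:,0].min().round(0),"right",Q[:,0].max().round(0),"toparc",Q[i].round(0))
# top view sub-pixel circle from first picture
im=cv2.imread("pics/t1.png")
# dark annulus search: plate hole edge via HoughCircles
g=cv2.cvtColor(im,6)[90:185,430:540]
print(cv2.HoughCircles(g,cv2.HOUGH_GRADIENT,1,200,param1=60,param2=12,minRadius=20,maxRadius=32))
print("px radius",[np.round(np.array(proj("top",(590+d,-76,40)))*3.2,1) for d in(-23.5,23.5)])
E
```

```text
(589.6, -76.1) left 202.0 right 354.0 toparc [277. 377.]
(591, -76.6) left 200.0 right 352.0 toparc [275. 374.]
(590.7, -75.5) left 198.0 right 350.0 toparc [274. 377.]
(588.4, -77.3) left 208.0 right 360.0 toparc [283. 377.]
[[[53.5 47.5 28.4]]]
px radius [array([962.4, 608.2]), array([963.3, 557.2])]
```

>>> arm_command(
  steps=[0,0,0.03,0,0,0,0.02,0,0,0.0005,0.015,0,0,0,0.006,0,0,0,0.002,0,0,0,0.002,0,0,0,0,0],
)

```text
clock: 10.68
position: [590.0, -75.5, 55.4]
ee_rot: [0.742, -0.67, 0.0, -0.0]
contact_force: [0.6, 0.3, -1.0]
gripper_width: 35.2
grasp_force: 60.4
```

>>> arm_command(
  steps=[0,0,0.001,0,0,0,0.001,0,0,0,0.001,0,0,0,0,0],
)

```text
clock: 11.18
position: [589.8, -75.5, 52.0]
ee_rot: [0.742, -0.67, 0.0, -0.0]
contact_force: [-0.1, 0.4, -1.5]
gripper_width: 35.6
grasp_force: 60.4
```

>>> arm_command(
  steps=[0,0,0.001,0,0,0,0.001,0,0,0,0.001,0,0,0,0,0],
)

```text
clock: 11.68
position: [590.0, -75.5, 49.0]
ee_rot: [0.742, -0.67, 0.0, -0.0]
contact_force: [0.7, -0.0, -1.4]
gripper_width: 35.2
grasp_force: 60.4
```

>>> arm_command(
  steps=[0,0,0.001,0,0,0,0.001,0,0,0,0,0],
)

```text
clock: 12.05
position: [590.0, -75.5, 47.0]
ee_rot: [0.742, -0.67, 0.0, -0.0]
contact_force: [0.5, -0.2, -2.2]
gripper_width: 35.1
grasp_force: 60.5
```

>>> arm_command(
  steps=[0,0,0.001,0,0,0,0,0],
)

```text
clock: 12.3
position: [589.9, -75.5, 46.0]
ee_rot: [0.742, -0.67, 0.0, -0.0]
contact_force: [0.8, 0.2, -0.8]
gripper_width: 35.2
grasp_force: 60.5
```

In the nest with no contact force yet, so I keep lowering to the floor.

>>> arm_command(
  steps=[0,0,0.001,0,0,0,0,0],
)

```text
clock: 12.55
position: [590.0, -75.7, 45.4]
ee_rot: [0.742, -0.67, 0.0, -0.0]
contact_force: [0.1, 0.0, 0.9]
gripper_width: 35.2
grasp_force: 61.6
```

>>> arm_command(
  steps=[0,0,0.0007,0,0,0,0,0],
)

```text
clock: 12.8
position: [590.0, -75.8, 45.3]
ee_rot: [0.742, -0.67, 0.0, -0.0]
contact_force: [-0.8, -0.7, 4.7]
gripper_width: 35.1
grasp_force: 63.3
```

>>> arm_command(
  steps=[0,0,0.0007,0,0,0,0,0],
)

```text
clock: 13.05
position: [590.1, -75.8, 45.2]
ee_rot: [0.742, -0.67, 0.001, -0.0]
contact_force: [-2.0, 0.5, 8.7]
gripper_width: 35.3
grasp_force: 64.7
```

It touched down at TCP 45.3, as predicted for the nest floor. Now I release and lift straight up.

>>> arm_command(
  steps=[0,0,-0.0008,0,0,0,0,0],
)

```text
clock: 13.3
position: [590.0, -75.8, 45.2]
ee_rot: [0.742, -0.67, 0.0, -0.0]
contact_force: [-1.2, -0.0, 5.7]
gripper_width: 35.1
grasp_force: 63.7
```

>>> arm_command(
  steps=[0,0,0,0,0,0,0,0,0,0,0,0,0,0,0,0,0,0,-0.01,0,0,0,-0.02,0,0,0,-0.03,0,0,0,-0.05,0,0,0,-0.05,0,0,0,0,0],
  grip=0.058,
)

```text
clock: 14.55
position: [592.6, -75.6, 210.6]
ee_rot: [0.742, -0.67, 0.004, -0.004]
contact_force: [-0.4, 0.6, -1.1]
gripper_width: 58.3
grasp_force: 0.0
```

```bash
python3 - <<'E'
from h import *
plan((566,90,205),(566,90,112),(576,-4,112))
a=get_image("top")[120:245,240:365,::-1];b=get_image("scene")[100:240,220:360,::-1]
a=cv2.resize(a,(400,400),interpolation=2);b=cv2.resize(b,(400,400),interpolation=2)
cv2.imwrite("pics/c6.png",np.hstack([a,b]))
E
```

```text
pos [592.6 -75.6 210.6] f [-0.4  0.6 -1.1] w 58.3 t 14.55 psi -174.12 ztilt [ 1.180e-02  3.000e-04 -9.999e-01] j [ 0.14  0.33 -0.07  0.   -1.15 -0.04]
to (566, 90, 205) tool d [-0.1675  0.0096  0.0054] len 0.168
to (566, 90, 112) tool d [-0.0001  0.0011  0.093 ] len 0.093
to (576, -4, 112) tool d [ 0.0945 -0.0003  0.0001] len 0.095
```

View pics/c6.png

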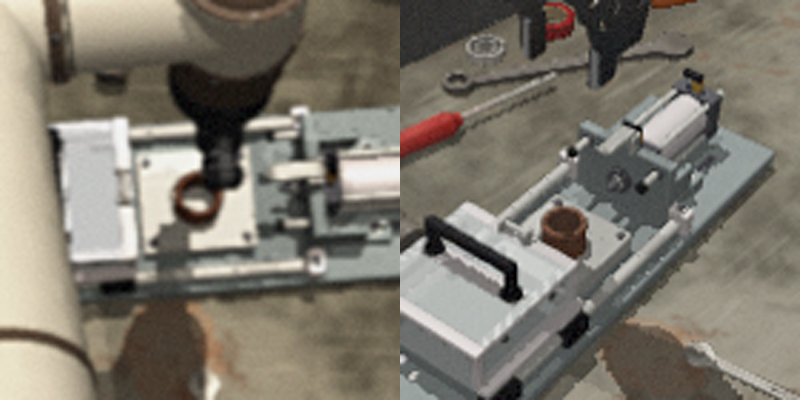

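The coupling sits upright and low in the nest (scene crop 563,230; top crop 198,197). Next I bring the closed fingers behind (+y of) the handle.

>>> arm_command(
  steps=[-0.042,0.002,0,0,-0.042,0.002,0,0,-0.042,0.003,0,0,-0.042,0.003,0,0,0,0,0.04,0,0,0,0.03,0,0,0,0.02,0,0,0,0.005,0,0,0,0,0],
  grip=0.0,
)

```text
clock: 15.78
position: [562.5, 90.4, 109.0]
ee_rot: [0.742, -0.67, -0.0, 0.001]
contact_force: [1.0, 0.4, -0.2]
gripper_width: 0.1
grasp_force: 0.0
```

```bash
python3 - <<'E'
from h import *
plan((572,90,113))
a=get_image("top")[100:225,190:315,::-1];b=get_image("scene")[100:240,200:340,::-1]
a=cv2.resize(a,(400,400),interpolation=2);b=cv2.resize(b,(400,400),interpolation=2)
cv2.imwrite("pics/c7.png",np.hstack([a,b]))
E
```

```text
pos [562.5  90.4 109. ] f [ 1.   0.4 -0.2] w 0.1 t 15.775 psi -174.15 ztilt [-1.1e-03 -7.0e-04 -1.0e+00] j [ 0.44  0.39 -0.27  0.   -0.92 -0.34]
to (572, 90, 113) tool d [ 0.0013 -0.0094 -0.004 ] len 0.01
```

View pics/c7.png

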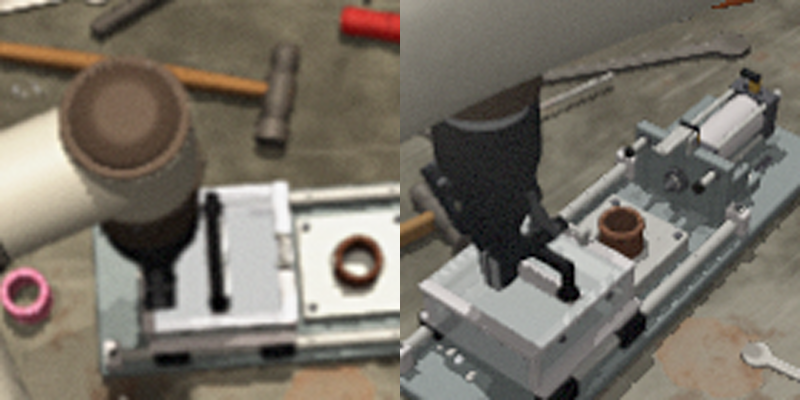

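The fingers stand behind the handle with a gap (top crop 158,297 against the bar at 215). I centre on the bar and creep to contact.

>>> arm_command(
  steps=[0,-0.009,-0.004,0,0.006,0,0,0,0.006,0,0,0,0.004,0,0,0,0.004,0,0,0,0.004,0,0,0,0.004,0,0,0,0.004,0,0,0],
)

```text
clock: 16.88
position: [574.9, 59.7, 113.4]
ee_rot: [0.742, -0.67, -0.0, -0.0]
contact_force: [-0.8, 1.2, 0.4]
gripper_width: 0.4
grasp_force: 0.6
```

>>> arm_command(
  steps=[0.006,0,0,0,0.008,0,0,0,0.008,0,0,0,0.008,0,0,0,0.008,0,0,0,0.008,0,0,0],
)

```text
clock: 17.62
position: [579.9, 13.3, 113.5]
ee_rot: [0.742, -0.67, 0.0, -0.0]
contact_force: [0.6, 1.3, 0.7]
gripper_width: 0.3
grasp_force: 0.7
```

>>> arm_command(
  steps=[0.008,0,0,0,0.008,0,0,0,0.008,0,0,0,0.008,0,0,0,0.006,0,0,0,0.004,0,0,0,0,0,0,0],
)

```text
clock: 18.5
position: [583.3, -28.5, 113.2]
ee_rot: [0.742, -0.67, -0.0, 0.001]
contact_force: [-0.6, 0.9, 0.2]
gripper_width: -0.0
grasp_force: 0.0
```

>>> arm_command(
  steps=[0.003,0,0,0,0.003,0,0,0,0.003,0,0,0],
)

```text
clock: 18.88
position: [584.4, -37.0, 113.2]
ee_rot: [0.742, -0.67, -0.0, 0.0]
contact_force: [-0.6, 1.7, -0.1]
gripper_width: 0.2
grasp_force: 0.6
```

>>> arm_command(
  steps=[0.003,0,0,0,0.003,0,0,0,0.003,0,0,0],
)

```text
clock: 19.25
position: [585.7, -46.0, 113.4]
ee_rot: [0.742, -0.67, -0.0, 0.0]
contact_force: [-1.1, 0.8, 1.0]
gripper_width: 0.1
grasp_force: 0.6
```

>>> arm_command(
  steps=[0.003,0,0,0,0.003,0,0,0,0.003,0,0,0],
)

```text
clock: 19.62
position: [586.7, -54.9, 113.4]
ee_rot: [0.742, -0.67, -0.0, 0.0]
contact_force: [-0.6, 2.2, 0.4]
gripper_width: 0.0
grasp_force: 0.6
```

>>> arm_command(
  steps=[0.002,0,0,0,0.002,0,0,0,0.002,0,0,0],
)

```text
clock: 20.0
position: [587.3, -60.3, 113.4]
ee_rot: [0.742, -0.67, -0.0, -0.0]
contact_force: [-1.4, 4.0, 0.3]
gripper_width: -0.1
grasp_force: 1.7
```

>>> arm_command(
  steps=[0.002,0,0,0,0.002,0,0,0],
)

```text
clock: 20.25
position: [587.6, -63.1, 113.4]
ee_rot: [0.742, -0.67, -0.001, -0.001]
contact_force: [-2.6, 10.2, 3.1]
gripper_width: 0.3
grasp_force: 4.1
```

>>> arm_command(
  steps=[0.002,0,0,0,0.002,0,0,0],
)

```text
clock: 20.5
position: [587.9, -66.2, 113.4]
ee_rot: [0.742, -0.67, -0.001, -0.001]
contact_force: [-3.9, 12.0, 2.6]
gripper_width: 0.1
grasp_force: 5.5
```

>>> arm_command(
  steps=[0.001,0,0,0,0.001,0,0,0],
)

```text
clock: 20.75
position: [588.1, -67.6, 113.4]
ee_rot: [0.742, -0.67, -0.001, -0.002]
contact_force: [-3.5, 14.5, 3.5]
gripper_width: -0.2
grasp_force: 6.4
```

>>> arm_command(
  steps=[0.001,0,0,0,0.001,0,0,0],
)

```text
clock: 21.0
position: [588.2, -69.2, 113.4]
ee_rot: [0.742, -0.67, -0.001, -0.002]
contact_force: [-3.5, 11.9, 2.7]
gripper_width: -0.3
grasp_force: 5.0
```

>>> arm_command(
  steps=[0.001,0,0,0,0.001,0,0,0],
)

```text
clock: 21.25
position: [588.6, -73.2, 113.4]
ee_rot: [0.742, -0.67, -0.001, -0.001]
contact_force: [-1.2, 6.6, 1.6]
gripper_width: 0.2
grasp_force: 2.7
```

>>> arm_command(
  steps=[0.0007,0,0,0,0,0,0,0],
)

```text
clock: 21.5
position: [588.8, -74.6, 113.4]
ee_rot: [0.742, -0.67, -0.0, -0.0]
contact_force: [-1.1, 4.8, 0.7]
gripper_width: -0.0
grasp_force: 2.0
```

>>> arm_command(
  steps=[0.0007,0,0,0,0,0,0,0],
)

```text
clock: 21.75
position: [588.9, -75.6, 113.4]
ee_rot: [0.742, -0.67, -0.0, -0.0]
contact_force: [-1.3, 5.0, 1.3]
gripper_width: -0.3
grasp_force: 2.3
```

Force has dropped to the buffer level, so the latch has probably clicked. I go a touch further, then back off in small steps to see whether the force vanishes, meaning the guard holds.

>>> arm_command(
  steps=[0.0007,0,0,0,0,0,0,0],
)

```text
clock: 22.0
position: [588.9, -75.8, 113.5]
ee_rot: [0.742, -0.67, -0.0, -0.001]
contact_force: [-0.8, 8.3, 1.0]
gripper_width: -0.0
grasp_force: 3.0
```

>>> arm_command(
  steps=[-0.001,0,0,0,-0.001,0,0,0,0,0,0,0],
)

```text
clock: 22.38
position: [588.8, -75.4, 113.5]
ee_rot: [0.742, -0.67, 0.0, 0.0]
contact_force: [0.6, -0.8, -0.1]
gripper_width: -0.2
grasp_force: 0.1
```

>>> arm_command(
  steps=[-0.001,0,0,0,-0.001,0,0,0,0,0,0,0],
)

```text
clock: 22.75
position: [588.5, -72.8, 113.4]
ee_rot: [0.742, -0.67, 0.0, 0.0]
contact_force: [-0.1, -0.9, 1.5]
gripper_width: 0.3
grasp_force: 0.0
```

The stop is just reached at 8 N. On backing off, the force went to zero and the guard did not follow. Now I retreat.

>>> arm_command(
  steps=[-0.008,0,0,0,-0.008,0,0,0,0,0,-0.02,0,0,0,-0.04,0,0,0,-0.05,0,-0.04,0,-0.02,0,-0.05,0,0,0,-0.05,0,0,0,-0.05,0,0,0,-0.05,0,0,0,0,0,0,0],
)

```text
clock: 24.12
position: [561.7, 185.5, 243.1]
ee_rot: [0.744, -0.668, -0.0, -0.0]
contact_force: [-0.2, -0.1, -0.2]
gripper_width: -0.0
grasp_force: 0.0
```

```bash
python3 - <<'E'
from h import *
plan()
for n in("top","scene"):
    im=get_image(n);g=cv2.cvtColor(im,cv2.COLOR_RGB2GRAY)
    # score of a dark bar at bed-y offset, bar centre line, z=131
    y=np.arange(-115,-60,2.5);S=[]
    for yy in y:
        v=[]
        for k in np.linspace(-30,30,25):
            u,w=proj(n,(588-0.1*(yy+84)+k,yy+0.1*k,135));v.append(g[int(round(w)),int(round(u))])
        S.append(int(np.mean(v)))
    print(n,list(zip(y.tolist(),S)))
im=get_image("top").astype(int)
print("coupling colour px under guard", [im[int(v),int(u)].tolist() for u,v in [proj("top",(590+20*np.cos(a),-75.7+20*np.sin(a),68)) for a in np.arange(0,6.3,1.05)]])
E
```

```text
pos [561.7 185.5 243.1] f [-0.2 -0.1 -0.2] w -0.0 t 24.125 psi -173.87 ztilt [-2.e-04  3.e-04 -1.e+00] j [ 0.59  0.31 -0.03 -0.   -1.24 -0.49]
top [(-115.0, 207), (-112.5, 209), (-110.0, 209), (-107.5, 209), (-105.0, 212), (-102.5, 213), (-100.0, 193), (-97.5, 133), (-95.0, 59), (-92.5, 27), (-90.0, 26), (-87.5, 44), (-85.0, 103), (-82.5, 153), (-80.0, 181), (-77.5, 197), (-75.0, 205), (-72.5, 206), (-70.0, 206), (-67.5, 206), (-65.0, 206), (-62.5, 205)]
scene [(-115.0, 171), (-112.5, 170), (-110.0, 174), (-107.5, 174), (-105.0, 184), (-102.5, 188), (-100.0, 188), (-97.5, 166), (-95.0, 118), (-92.5, 65), (-90.0, 43), (-87.5, 36), (-85.0, 28), (-82.5, 20), (-80.0, 65), (-77.5, 146), (-75.0, 168), (-72.5, 164), (-70.0, 158), (-67.5, 150), (-65.0, 149), (-62.5, 124)]
coupling colour px under guard [[213, 211, 208], [212, 210, 207], [198, 190, 188], [198, 193, 189], [112, 104, 98], [60, 57, 55]]
```

```bash
python3 -c "
from bench import *
print(job_done())"
```

```text
the job is handed in; nothing more can be done
None
```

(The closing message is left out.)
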